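# Tighten the lid of a pressure filter nut by nut, snug plus a quarter turn

## Task

The lid of the pressure filter has just been put on and its three wing nuts are only run on loosely, each by a different amount. Tighten them one after another clockwise round the rim, beginning with the nut beside the red mark: turn each nut clockwise until you feel it come snug on its washer, then give it one quarter turn more, no further, and do not slacken it again. Leave the two bottles and the beaker where they stand.

Things in the scene. Friction and masses are not known exactly. Their poses are not given: they have to be found in the camera images.
- filter_holder: Steel pressure filter, fixed; two 210 mm flanges on three legs. Origin on its upright axis at bench level; x points at the red mark (red bar on the lid, red ring round the washer) and nut 1. Lid flange face 128 above the bench; in its middle a boss (radius 47, 7 high) and capped inlet (radius 24, 38 high). Studs on a circle of radius 84; seen from above nuts 1, 2, 3 follow clockwise at 120 degrees.
- nut1: Brass wing nut, first, by the red mark. Origin on the stud's axis at the nut's underside, 130.5 mm above the bench; z up, x along its two like wings. Hub radius 10.5, 12 high; wings 5 thick, 52 tip to tip, ears at radius 8 to 26, height 8 to 26. Stud (diameter 10) ends at height 14.5. Clockwise from above tightens; it does not climb. Torque 0.05 N m loose, 0.37 from snug on (once stopped about half of it is left).
- nut2: Wing nut like nut 1, with the same origin, axes, sizes and torques, the next clockwise from nut 1. How far each nut is from snug (about 15 to 105 degrees) differs and cannot be seen.
- nut3: Wing nut like nut 1, with the same origin, axes, sizes and torques, the next clockwise from nut 2. How far each nut is from snug (about 15 to 105 degrees) differs and cannot be seen.
- nut1_tip (a point): Outermost point of one wing of nut 1, 26 mm from the stud's axis and 17 above the nut's origin.
- nut2_tip (a point): Outermost point of one wing of nut 2, 26 mm from the stud's axis and 17 above the nut's origin.
- nut3_tip (a point): Outermost point of one wing of nut 3, 26 mm from the stud's axis and 17 above the nut's origin.
- washer1_dab (a point): Dab of yellow witness paint (5 mm) on the flat washer (diameter 33, 2.5 thick) under nut 1, 13.3 mm from the stud's axis. The washer lies still while the nut is loose; once snug, the nut pinches it and carries it round, so it turns by as much as the nut is turned past snug. Where the dab lies at the start says nothing of how loose the nut is.
- washer2_dab (a point): Dab of yellow witness paint (5 mm) on the flat washer (diameter 33, 2.5 thick) under nut 2, 13.3 mm from the stud's axis. The washer lies still while the nut is loose; once snug, the nut pinches it and carries it round, so it turns by as much as the nut is turned past snug. Where the dab lies at the start says nothing of how loose the nut is.
- washer3_dab (a point): Dab of yellow witness paint (5 mm) on the flat washer (diameter 33, 2.5 thick) under nut 3, 13.3 mm from the stud's axis. The washer lies still while the nut is loose; once snug, the nut pinches it and carries it round, so it turns by as much as the nut is turned past snug. Where the dab lies at the start says nothing of how loose the nut is.
- reagent_bottle: Loose amber bottle with a black cap, 72 mm diameter, 150 tall, origin at the centre of its foot. Bystander.
- wash_bottle: Loose white wash bottle, 68 mm diameter, with a red cap and spout (180 tall over all), origin at the centre of its foot. Bystander.
- beaker: Loose glass beaker, 70 mm diameter at the rim, 85 tall, origin at the centre of its foot. Bystander.

How it is judged:
By the outcome, as a careful person would: the job done as asked, in the order asked, and still so for the second after the job is handed in, with the robot touching nothing.
It also fails if it takes over 67 s, if anything falls off the work surface, if the arm or the gripper's body presses on something with over 40 N, if the wrist force passes 120 N, or if a joint passes its speed limit or range.

## Robot

A 6-joint arm with a two-finger parallel gripper is mounted at the origin on the work surface. World frame = base frame: x ahead of the robot, y to its left, z up, the work surface at z = 0. Lengths are in m, angles in degrees, forces in N, time in s.
With the tool pointing down it reaches from about 0.35 to 0.775 m from the base axis. Payload 7.3 kg.
Tool frame: the origin (TCP) lies midway between the tips of the shut fingers; the grasp point (between the pads) lies 19 mm behind it (bot.hold_point_z is the distance from the TCP to the grasp point, in m); z points along the fingers, y is the direction in which the jaws open and shut (so a half turn about z gives the same grasp; the last joint's range is limited). The gripper opens to 92 mm and grips with 3 to 60 N. Pads are 19 mm wide; open, the fingers measure 130 mm over their backs; the gripper's body (75 mm by 190 mm) begins 47 mm behind the grasp point.
Start: joints at [-79.068, 19.595, 87.324, -0, 73.075, -8.365], TCP at [0.174, -0.496, 0.192] pointing down, gripper open.
Joint ranges: [-145.02, 145.02], [-44.19, 115.74], [2.07, 154.8], [-57.11, 237.11], [16.16, 152.29], [-177.93, 177.93]. Speed limits (degrees/s): [147.25, 147.25, 180, 180, 180, 180].

## Interface

Orientations are given as [roll, pitch, yaw] about the fixed x, y, z axes, in that order (R = Rz(yaw) Ry(pitch) Rx(roll)).
In Python, from rig import bot gives the robot as it stands.
- The arm moves only by the tool servo_tool, never from a script. Its argument "increments" is a list that holds one entry, the list of rows, each a list of 5 numbers: the shift along the world's x, y, z in mm, then the turn about the world's z in rad, then the opening, from -1 (shut) to 1 (fully open), so that 0 is half open. A call has 1 to 20 rows; each row is the pose to reach, as a shift and turn from the pose measured when the call began; what a row does not reach only later rows make up. A row lasts 1/10 s, in which the tool goes at most 50 mm and 8.59 degrees, less where a joint would pass 70% of its speed; a pose out of reach is approached as far as the arm can. A call with a gripper value outside its range is refused whole. The fingers move at their own pace and stop on an object; "squeeze" is the grip in N (left out, the last holds). Time passes only in rows, so rows that repeat a pose let the fingers close. It gives the time, the measured TCP pose, the force and the opening at its end, in the units of the state.
- bot.get_state(): the state, without advancing time (a new reading comes with each control period).
- bot.snapshot(name): name is "scene" or "top"; returns (picture, depth): 384x512x3 uint8, red, green, blue; 384x512 float32, m along the optical axis (not along the pixel's ray), 0 where there is no reading.
- bot.camera_info(name): a dict with "K" (3x3 intrinsics, pixels), "k1" (the pictures are not rectified: a ray, as slopes to the right and down, at radius r is drawn at 1 + k1 r^2 times it, then the intrinsics apply), "R" (3x3) and "t" (3): a world point X has camera coordinates R X + t. Camera axes: x right, y down, z forward; pixel columns grow to the right and rows downward; lengths in m; the calibration is good to about 2 mm. A picture is of the moment at which its call begins. camera_info takes no time and is no camera call.
- bot.close_job(): hands the job in, once; it reports no verdict.
The state is a dict: "t": time; "qpos": joint angles; "qvel": joint speeds; "tau": joint torques, N m; "tool_pos": TCP position; "orientation": TCP orientation; "ft_force": force on the tool from outside, world axes, zero at the start; "wrist_torque": the same for the moment, N m; "gripper_width": finger opening in m.
Only numpy, scipy, OpenCV 4.12 (cv2) and the standard library are available. Lean on these libraries where they do the work, as an engineer would, in place of code of your own. Each camera call takes 0.05 s, during which the arm holds its last target. There are 200 camera calls.

## Working session

There is one attempt and no reset: what is moved stays moved. The work goes in short steps, Python scripts to look and compute and a tool call to move; the robot and the scene stay as the last step left them, time stands still between calls to the robot, and variables do not carry over. Pictures are saved under pics/ and viewed, about 8 in all and at most 12, crops included, and the job is handed in when it is done.

Besides the shell and the picture viewer there is one more tool, called after "Call:" as name(argument=value, ...), one argument or row to a line, values as JSON. servo_tool: Moves the arm, as the interface text tells. Its arguments: {"type":"object","properties":{"increments":{"type":"array","items":{"type":"array","items":{"type":"array","items":{"type":"number"}}}},"squeeze":{"type":"number"}},"required":["increments"]}

```bash
ls; mkdir -p pics; cat > h.py <<'E'
import numpy as np, cv2
from rig import bot
def rays(name,uv):
    c=bot.camera_info(name);K=np.array(c["K"],float);R=np.array(c["R"]);t=np.array(c["t"])
    d=cv2.undistortPoints(np.array(uv,float).reshape(-1,1,2),K,np.array([c["k1"],0,0,0.]))[:,0]
    D=np.c_[d,np.ones(len(d))]@R
    return -R.T@t,D
def onplane(name,uv,z):
    o,D=rays(name,uv); return o+D*((z-o[2])/D[:,2])[:,None]
def proj(name,X):
    c=bot.camera_info(name);K=np.array(c["K"],float)
    p,_=cv2.projectPoints(np.array(X,float).reshape(-1,1,3),cv2.Rodrigues(np.array(c["R"],float))[0],np.array(c["t"],float),K,np.array([c["k1"],0,0,0.]))
    return p[:,0]
E
python3 - <<'E'
from h import *
for n in("scene","top"):
    p,d=bot.snapshot(n); cv2.imwrite(f"pics/{n}0.png",p[:,:,::-1]); np.save(f"pics/{n}0d.npy",d)
    c=bot.camera_info(n);print(n,c["K"],c["k1"],-np.array(c["R"]).T@c["t"])
print(bot.get_state(),bot.hold_point_z)
E
```

```text
pics
scene [[409.42536834   0.         249.35698093]
 [  0.         409.42536834 192.57643243]
 [  0.           0.           1.        ]] -0.14429153156488336 [1.19910837 0.81037473 0.80496126]
top [[416.60997694   0.         257.08522932]
 [  0.         416.60997694 188.32543611]
 [  0.           0.           1.        ]] -0.12042455962651329 [ 0.40185161 -0.01099412  1.12307005]
{'t': 0.1, 'qpos': array([-7.90666671e+01,  1.96316104e+01,  8.73710795e+01, -1.10406564e-03,
        7.30750962e+01, -8.36429218e+00]), 'qvel': array([ 0.08707248, -0.05434936, -0.03949914, -0.12477133,  0.00562102,
       -0.03796201]), 'tau': array([ 1.65262820e-03, -4.32003307e+01, -2.44695371e+01,  7.18154199e-02,
        5.26594778e-02, -4.29363229e-05]), 'tool_pos': array([ 0.17344379, -0.49508983,  0.19092618]), 'orientation': array([-1.79922888e+02, -1.02706812e-02,  1.92979403e+01]), 'ft_force': array([0.17942253, 0.27383816, 0.09710129]), 'wrist_torque': array([ 0.01666669, -0.00722416,  0.05162821]), 'gripper_width': 0.09189751822575741} 0.0188
```

View pics/top0.png

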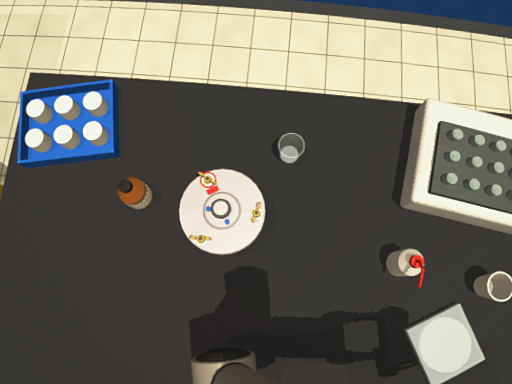

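View pics/scene0.png

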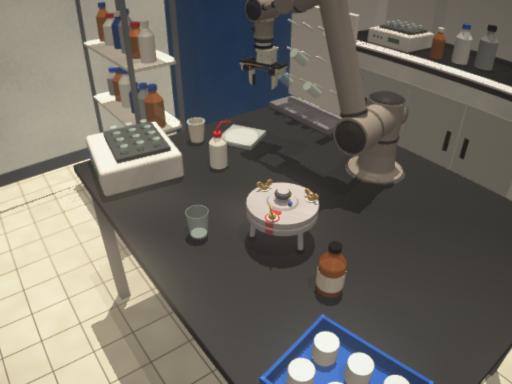

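The top view shows the filter at about (222,211): nut 1 by the red mark at (208,180), nut 2 at (257,212) and nut 3 at (201,238). The reagent bottle is at (132,190) and the beaker at (291,148). The scene view agrees. I'll zoom in and measure.

```bash
cat > m.py <<'E'
from h import *
def measure(p):
    hsv=cv2.cvtColor(p,cv2.COLOR_RGB2HSV)
    g=cv2.inRange(hsv,(0,0,130),(179,70,255)); 
    cs,_=cv2.findContours(g,cv2.RETR_EXTERNAL,cv2.CHAIN_APPROX_NONE)
    c=[c for c in cs if cv2.pointPolygonTest(c,(236,230),False)>=0]
    return hsv,c
E
python3 - <<'E'
from m import *
p=cv2.imread("pics/top0.png")[:,:,::-1].copy(); hsv,c=measure(p)
h=cv2.convexHull(c[0]); X=onplane("top",h[:,0],.128)
A=np.c_[2*X[:,:2],np.ones(len(X))];s=np.linalg.lstsq(A,(X[:,:2]**2).sum(1),rcond=None)[0]
print("centre",s[:2],np.sqrt(s[2]+s[0]**2+s[1]**2),len(X))
red=cv2.inRange(hsv,(0,150,100),(6,255,255))|cv2.inRange(hsv,(172,150,100),(179,255,255))
ye=cv2.inRange(hsv,(12,110,60),(35,255,255))
for nm,m in(("red",red),("ye",ye)):
    m=m.copy();m[:,:175]=0;m[:,270:]=0;m[:165]=0;m[260:]=0
    n,l,st,ce=cv2.connectedComponentsWithStats(m)
    for i in range(1,n):print(nm,st[i],ce[i],onplane("top",[ce[i]],.145)[0])
crop=p[160:264,170:274]
cv2.imwrite("pics/c0.png",cv2.resize(crop,None,fx=5.7,fy=5.7,interpolation=cv2.INTER_CUBIC)[:,:,::-1])
E
```

```text
centre [0.55570928 0.0884273 ] 0.10465002570520134 40
red [203 171   7   3  11] [206.09090909 171.90909091] [0.64347092 0.13473811 0.145     ]
red [211 173   4   4   5] [212.8 174.2] [0.63924814 0.11780831 0.145     ]
red [200 176   2   6   6] [200.33333333 178.5       ] [0.62584389 0.14672364 0.145     ]
red [215 178   1   3   3] [215. 179.] [0.62783904 0.11112715 0.145     ]
red [201 183  18  11  71] [211.30985915 188.78873239] [0.60296072 0.11725351 0.145     ]
ye [198 171  18  15  77] [206.01298701 178.22077922] [0.62778604 0.13306259 0.145     ]
ye [251 202  10  20  70] [255.71428571 212.25714286] [0.55596203 0.00564047 0.145     ]
ye [190 235  21   8  74] [200.37837838 237.90540541] [0.48318083 0.12957251 0.145     ]
```

View pics/c0.png

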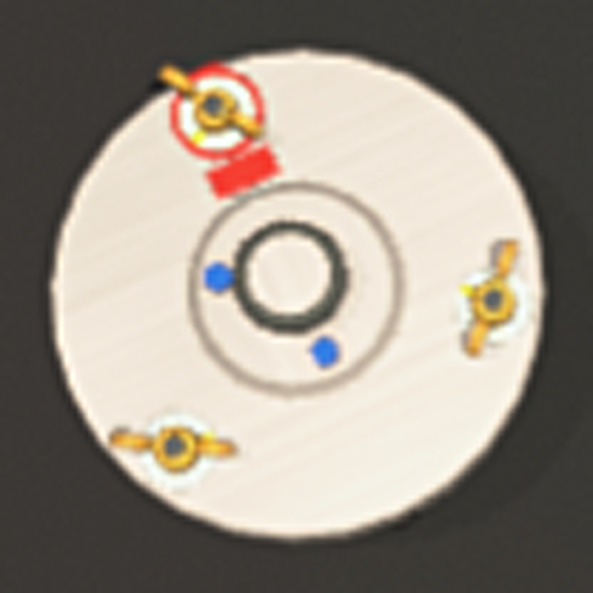

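The crop shows the nuts at (213,104), (492,300) and (176,447) with their wing directions clear. The yellow dabs are at about (198,138), (465,290) and (210,437). Next I'll work out stud positions, wing angles and dab angles.

```bash
cat >> m.py <<'E'
C=np.array([0.5557,0.0884])
def nuts(p,studs=None):
    hsv=cv2.cvtColor(p,cv2.COLOR_RGB2HSV); ye=cv2.inRange(hsv,(12,100,60),(35,255,255))
    out=[]
    for i,(u,v) in enumerate(((207,178),(256,212),(200,238))):
        m=np.zeros_like(ye); m[v-15:v+16,u-15:u+16]=ye[v-15:v+16,u-15:u+16]
        uv=np.argwhere(m)[:,::-1].astype(float); X=onplane("top",uv,.1475)[:,:2]
        c=X.mean(0); w=np.linalg.eigh(np.cov((X-c).T)); e=w[1][:,1]
        out.append((c,np.degrees(np.arctan2(e[1],e[0]))%180,w[0]))
    return out
E
python3 - <<'E'
from m import *
p=cv2.imread("pics/top0.png")[:,:,::-1].copy()
N=nuts(p)
for i,(c,a,w) in enumerate(N):
    d=c-C; print("mask",i+1,c,"wing",a.round(1),"r",np.hypot(*d),"phi",(np.degrees(np.arctan2(d[1],d[0]))+120*i)%360,np.sqrt(w))
cr=np.array([[213,104],[492,300],[176,447]])/5.7-.41+[170,160]
S=onplane("top",cr,.145)[:,:2]
for i,s in enumerate(S): d=s-C; print("stud",s,np.hypot(*d),(np.degrees(np.arctan2(d[1],d[0]))+120*i)%360)
T=np.array([[165,72],[262,132],[510,245],[470,350],[115,438],[235,448]])/5.7-.41+[170,160]
X=onplane("top",T,.1505)[:,:2]
for i in range(3): d=X[2*i]-X[2*i+1]; print("tips",X[2*i:2*i+2].mean(0),np.hypot(*d),np.degrees(np.arctan2(d[1],d[0]))%180)
D=np.array([[198,138],[465,290],[210,437]])/5.7-.41+[170,160]
Y=onplane("top",D,.1305)[:,:2]
for i in range(3): d=Y[i]-S[i]; print("dab",np.hypot(*d),np.degrees(np.arctan2(d[1],d[0])))
rb=onplane("top",[[211.3,188.8]],.129)[0,:2]-C; print("bar",np.degrees(np.arctan2(rb[1],rb[0])))
E
```

```text
mask 1 [0.627042   0.13272836] wing 58.0 r 0.08399216878007933 phi 31.854757045158614 [0.00548907 0.01355595]
mask 2 [0.55633286 0.00566936] wing 165.8 r 0.0827330643821732 phi 30.43828431523788 [0.00451328 0.01224839]
mask 3 [0.48289677 0.12989885] wing 91.2 r 0.08380014699457167 phi 30.316258690735822 [0.00403131 0.01275709]
stud [0.62894729 0.13088898] 0.0846786819562054 30.116981819940392
stud [0.55608865 0.00519558] 0.0832053249906611 30.267626664406606
stud [0.48295382 0.12933487] 0.08347257192406417 30.633185345341246
tips [0.62859233 0.13006668] 0.049280362609912004 63.24107236974653
tips [0.5562862  0.00599787] 0.04702166821848556 164.64303862624868
tips [0.48407983 0.12918604] 0.0497030231975095 90.72400584791129
dab 0.01391753716516157 150.84735002808796
dab 0.013208094572304539 65.37835196500508
dab 0.013460630011676371 -60.02922791110386
bar 31.511037513604567
```

Call:
servo_tool(
  increments=[
    [[0,0,50,0,0.4],[0,0,60,0,0.4],[455,626,60,2.316,0.4],[455,626,60,2.316,0.4],[455,626,60,2.316,0.4],[455,626,60,2.316,0.4],[455,626,60,2.316,0.4],[455,626,60,2.316,0.4],[455,626,60,2.316,0.4],[455,626,60,2.316,0.4],[455,626,60,2.316,0.4],[455,626,60,2.316,0.4],[455,626,60,2.316,0.4],[455,626,60,2.316,0.4],[455,626,60,2.316,0.4],[455,626,60,2.316,0.4],[455,626,60,2.316,0.4],[455,626,60,2.316,0.4],[455,626,60,2.316,0.4],[455,626,60,2.316,0.4]],
  ],
  squeeze=30,
)

```text
t: 2.1
tool_pos: [0.6281, 0.131, 0.25]
orientation: [-179.9, -0.1, 152.0]
ft_force: [-0.3, 0.3, -0.5]
gripper_width: 0.064
```

Call:
servo_tool(
  increments=[
    [[0,0,-40,0,0.4],[0,0,-70,0,0.4],[0,0,-90,0,0.4],[0,0,-105,0,0.4],[0,0,-112,0,0.4],[0,0,-112,0,0.4],[0,0,-112,0,0.0],[0,0,-112,0,0.0],[0,0,-112,0,0.0],[0,0,-112,0,0.0]],
  ],
  squeeze=30,
)

```text
t: 3.1
tool_pos: [0.6283, 0.131, 0.1386]
orientation: [-179.9, -0.0, 152.0]
ft_force: [0.3, 0.3, -0.0]
gripper_width: 0.0462
```

```bash
cat > s.py <<'E'
from rig import bot
s=bot.get_state()
print(s["t"],(s["tool_pos"]*1000).round(1),s["orientation"].round(1),"F",s["ft_force"].round(1),"M",s["wrist_torque"].round(3),"q6",s["qpos"][5].round(1),"tau6",s["tau"][5].round(3),"w",(s["gripper_width"]*1000).round(1))
E
sleep 3; python3 s.py
```

```text
Traceback (most recent call last):
  File "s.py", line 3, in <module>
    print(s["t"],(s["tool_pos"]*1000).round(1),s["orientation"].round(1),"F",s["ft_force"].round(1),"M",s["wrist_torque"].round(3),"q6",s["qpos"][5].round(1),"tau6",s["tau"][5].round(3),"w",(s["gripper_width"]*1000).round(1))
                                                                                                                                                                                              ^^^^^^^^^^^^^^^^^^^^^^^^^^^^^^^
AttributeError: 'float' object has no attribute 'round'
```

```bash
sed -i 's/(s\["gripper_width"\]\*1000).round(1)/round(float(s["gripper_width"])*1000,1)/; s/\["qpos"\]\[5\].round(1)/["qpos"].round(1)[5]/; s/\["tau"\]\[5\].round(3)/["tau"].round(3)[5]/' s.py; python3 s.py; python3 - <<'E'
from h import *
t,_=bot.snapshot("top");s,_=bot.snapshot("scene")
f=lambda p,u,v,r:cv2.resize(p[v-r:v+r,u-r:u+r],(400,400),interpolation=cv2.INTER_CUBIC)
u,v=proj("scene",[[.628,.131,.147]])[0].astype(int)
cv2.imwrite("pics/g1.png",np.hstack([f(t,207,178,25),f(s,u,v,25)])[:,:,::-1])
E
```

```text
3.1 [628.3 131.  138.6] [-179.9   -0.   152. ] F [ 0.3  0.3 -0. ] M [ 0.052 -0.129 -0.017] q6 -57.0 tau6 0.001 w 46.2
```

View pics/g1.png

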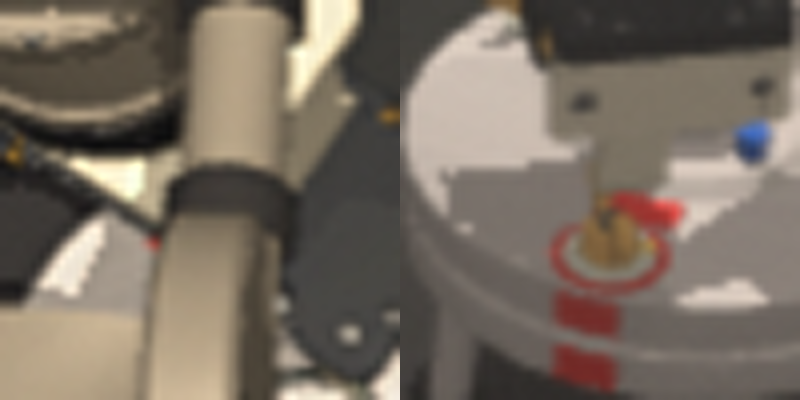

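```bash
python3 - <<'E'
from h import *
s,_=bot.snapshot("scene")
u,v=proj("scene",[[.628,.131,.147]])[0].astype(int);print(u,v)
c=s[v-75:v+35,u-70:u+70]
cv2.imwrite("pics/g2.png",cv2.resize(c,None,fx=5,fy=5,interpolation=cv2.INTER_CUBIC)[:,:,::-1])
a=np.radians(62)
P=[[.6283+k*np.cos(a),.131+k*np.sin(a),.139] for k in(-.023,.023)]
print((proj("scene",P)-[u-70,v-75])*5)
E
```

```text
271 211
[[341.83201834 366.17822185]
 [357.82991543 416.75479763]]
```

View pics/g2.png

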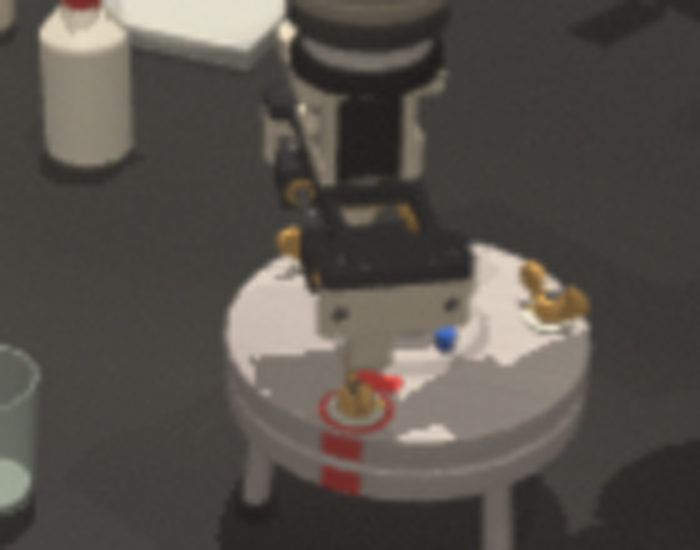

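```bash
python3 - <<'E'
from h import *
s,d=bot.snapshot("scene")
o,_=rays("scene",[[0,0]]); R=np.array(bot.camera_info("scene")["R"])
for x,y in[(395,310),(370,345),(375,360),(375,368),(355,385),(345,395),(358,400),(365,400),(340,320),(460,300)]:
    uv=[201+x/5,136+y/5]; i=np.round(uv).astype(int); z=d[i[1],i[0]]
    o,D=rays("scene",[i]); print((x,y),s[i[1],i[0]],(1000*(o+D[0]*z)).round())
E
```

```text
(395, 310) [125 116 101] [667. 208. 251.]
(370, 345) [122 113  98] [648. 169. 200.]
(375, 360) [120 112  97] [643. 167. 187.]
(375, 368) [145  83  75] [597. 116. 130.]
(355, 385) [104  83  59] [633. 141. 151.]
(345, 395) [129 100  62] [634. 134. 141.]
(358, 400) [124  97  60] [641. 155. 153.]
(365, 400) [134 104  63] [638. 155. 152.]
(340, 320) [117 109  95] [691. 197. 249.]
(460, 300) [123 113  99] [641. 225. 255.]
```

```bash
python3 - <<'E'
from h import *
def cloud(d,box):
    R=np.array(bot.camera_info("scene")["R"]);vv,uu=np.mgrid[0:384,0:512]
    o,D=rays("scene",np.c_[uu.ravel(),vv.ravel()]);X=(o+D*d.ravel()[:,None]).reshape(384,512,3)
    P=X[d>0]; k=((P>box[0])&(P<box[1])).all(1); return P[k]
d0=np.load("pics/scene0d.npy")
s,d=bot.snapshot("scene")
for nm,dd,c in(("start",d0,(.1734,-.4951)),("now",d,(.6283,.131))):
    P=cloud(dd,[[c[0]-.09,c[1]-.09,.12],[c[0]+.09,c[1]+.09,.4]])
    for z in np.arange(.13,.32,.01):
        q=P[(P[:,2]>=z)&(P[:,2]<z+.01)]
        if len(q): print(nm,z.round(3),len(q),((q.min(0)-[*c,0])*1000).round()[:2],((q.max(0)-[*c,0])*1000).round()[:2])
E
```

```text
start 0.22 3 [ 16. -46.] [ 26. -42.]
start 0.23 14 [-31. -50.] [26. 54.]
start 0.24 27 [-39. -54.] [30. 69.]
start 0.25 25 [-32. -58.] [30. 69.]
start 0.26 32 [-33. -57.] [34. 71.]
start 0.27 24 [-28. -53.] [32. 68.]
start 0.28 20 [-15. -53.] [31. 75.]
start 0.29 39 [-65. -72.] [59. 90.]
start 0.3 120 [-60. -65.] [63. 89.]
start 0.31 80 [-64. -74.] [64. 89.]
now 0.13 262 [-90. -88.] [30. 63.]
now 0.14 36 [-75. -13.] [12. 25.]
now 0.15 12 [-4. -3.] [13. 27.]
now 0.17 4 [ 4. 21.] [21. 32.]
now 0.18 17 [ 7. 19.] [26. 42.]
now 0.19 31 [ 9. 20.] [28. 41.]
now 0.2 17 [ 9. 29.] [27. 41.]
now 0.23 20 [-25. -22.] [46. 88.]
now 0.24 116 [-10. -87.] [71. 89.]
now 0.25 157 [-21. -87.] [72. 89.]
now 0.26 168 [-19. -87.] [75. 89.]
now 0.27 159 [-10. -84.] [74. 89.]
now 0.28 420 [-20. -90.] [74. 90.]
now 0.29 90 [-18. -53.] [27. 29.]
now 0.3 83 [-21. -37.] [28. 29.]
now 0.31 67 [-12. -22.] [27. 26.]
```

The scene view and depth put the fingertips at z≈0.177 while the reported TCP is at 0.139, so the fingers closed above the wings. The start image shows the same gap of about 35 mm. I'll reopen, go down carefully and re-measure.

Call:
servo_tool(
  increments=[
    [[0,0,0,0,0.4],[0,0,0,0,0.4],[0,0,-8,0,0.4],[0,0,-16,0,0.4],[0,0,-24,0,0.4],[0,0,-24,0,0.4]],
  ],
)

```text
t: 3.95
tool_pos: [0.627, 0.1309, 0.112]
orientation: [-179.7, -0.2, 152.0]
ft_force: [0.2, -0.5, -0.4]
gripper_width: 0.0644
```

```bash
sleep 4; cat >> h.py <<'E'
def finger(c,a):
    "outer face of the near finger: points 33-52 mm out along azimuth a, by height"
    s,d=bot.snapshot("scene"); vv,uu=np.mgrid[0:384,0:512]
    o,D=rays("scene",np.c_[uu.ravel(),vv.ravel()]);P=o+D*d.ravel()[:,None]; P=P[d.ravel()>0]
    e=np.array([np.cos(a),np.sin(a)]); f=np.array([-e[1],e[0]]); q=P[:,:2]-c
    k=(abs(q@f)<.014)&(q@e>.02)&(q@e<.06)&(P[:,2]>.132)&(P[:,2]<.24)
    for z,r,t in sorted(np.c_[P[:,2],q@e,q@f][k].tolist())[:14]: print("z %.1f r %.1f t %.1f"%(z*1e3,r*1e3,t*1e3))
    return s
E
python3 s.py; python3 -c "
from h import *
finger([.6282,.1308],np.radians(62))"
```

```text
3.95 [627.  130.9 112. ] [-179.7   -0.2  152. ] F [ 0.2 -0.5 -0.4] M [ 0.096 -0.191  0.004] q6 -57.0 tau6 0.001 w 64.4
z 151.2 r 39.3 t 11.0
z 152.2 r 40.2 t 8.1
z 154.6 r 42.9 t 4.8
z 154.9 r 42.9 t 2.1
z 155.7 r 42.3 t -8.4
z 156.0 r 43.9 t -0.8
z 157.4 r 45.3 t -3.7
z 158.7 r 46.5 t -6.6
z 159.5 r 38.8 t -7.8
z 159.8 r 43.4 t -8.7
z 160.5 r 47.4 t 11.6
z 160.7 r 46.8 t 6.4
z 163.2 r 50.5 t 8.2
z 163.5 r 50.0 t 3.0
```

Call:
servo_tool(
  increments=[
    [[1,0,-6,0,0.4],[1,0,-11,0,0.4],[1,0,-11,0,0.4],[1,0,-11,0,0.0],[1,0,-11,0,0.0],[1,0,-11,0,0.0]],
  ],
  squeeze=25,
)

```text
t: 4.6
tool_pos: [0.6291, 0.1318, 0.1022]
orientation: [-179.9, -0.1, 152.0]
ft_force: [1.9, 4.4, -1.2]
gripper_width: 0.0499
```

```bash
sleep 4; python3 s.py; python3 -c "
from h import *
finger([.6282,.1308],np.radians(62))" | head -5
```

```text
4.6 [629.1 131.8 102.2] [-1.799e+02 -1.000e-01  1.520e+02] F [ 1.9  4.4 -1.2] M [ 0.566 -0.515  0.017] q6 -57.0 tau6 -0.019 w 49.9
z 133.6 r 22.1 t -9.3
z 137.9 r 30.2 t 8.0
z 141.2 r 33.5 t 1.8
z 141.4 r 34.3 t 4.3
z 143.4 r 35.9 t -1.4
```

Call:
servo_tool(
  increments=[
    [[0,0,0,0,0.0],[0,0,0,0,0.0]],
  ],
)

```text
t: 4.85
tool_pos: [0.6291, 0.1318, 0.1022]
orientation: [-179.9, -0.1, 152.0]
ft_force: [1.6, 1.9, -1.1]
gripper_width: 0.0501
```

```bash
sleep 4; python3 s.py; python3 - <<'E'
from h import *
s,_=bot.snapshot("scene")
u,v=proj("scene",[[.628,.131,.147]])[0].astype(int)
c=s[v-30:v+22,u-35:u+35]
cv2.imwrite("pics/g3.png",cv2.resize(c,None,fx=9,fy=9,interpolation=cv2.INTER_CUBIC)[:,:,::-1])
E
```

```text
4.85 [629.1 131.8 102.2] [-1.799e+02 -1.000e-01  1.520e+02] F [ 1.6  1.9 -1.1] M [ 0.282 -0.326  0.007] q6 -57.0 tau6 -0.0 w 50.1
```

View pics/g3.png

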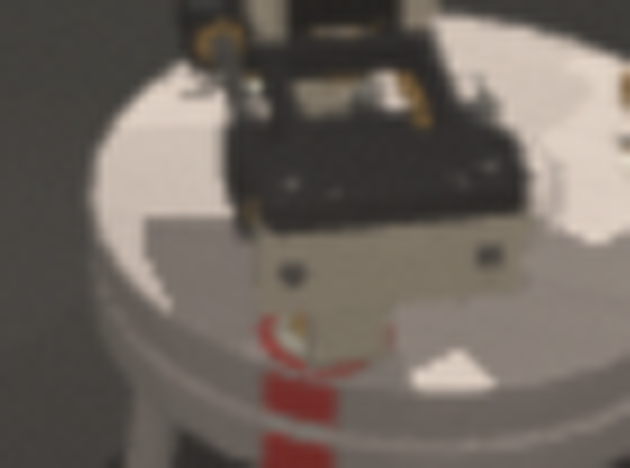

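Call:
servo_tool(
  increments=[
    [[0,0,0,-0.0873,0.0],[0,0,0,-0.1745,0.0],[0,0,0,-0.1745,0.0]],
  ],
  squeeze=35,
)

```text
t: 5.2
tool_pos: [0.6291, 0.1317, 0.1022]
orientation: [-179.9, -0.1, 142.0]
ft_force: [0.1, 1.6, -0.7]
gripper_width: 0.0495
```

```bash
sleep 3; python3 s.py
```

```text
5.2 [629.1 131.7 102.2] [-1.799e+02 -1.000e-01  1.420e+02] F [ 0.1  1.6 -0.7] M [ 0.19  -0.244 -0.035] q6 -47.0 tau6 0.854 w 49.5
```

Call:
servo_tool(
  increments=[
    [[0,0,0,-0.0873,0.0],[0,0,0,-0.1745,0.0],[0,0,0,-0.1745,0.0]],
  ],
)

```text
t: 5.5
tool_pos: [0.6289, 0.1316, 0.1022]
orientation: [-179.9, -0.1, 132.0]
ft_force: [0.3, 1.4, -0.1]
gripper_width: 0.0497
```

```bash
sleep 3; python3 s.py
```

```text
5.5 [628.9 131.6 102.2] [-1.799e+02 -1.000e-01  1.320e+02] F [ 0.3  1.4 -0.1] M [ 0.193 -0.213  0.022] q6 -37.1 tau6 0.849 w 49.7
```

Call:
servo_tool(
  increments=[
    [[0,0,0,-0.1,0.0],[0,0,0,-0.2,0.0],[0,0,0,-0.2,0.0]],
  ],
)

```text
t: 5.8
tool_pos: [0.6288, 0.1315, 0.1022]
orientation: [-179.9, -0.1, 120.7]
ft_force: [-0.1, 1.5, -0.9]
gripper_width: 0.0499
```

```bash
python3 s.py
```

```text
5.8 [628.8 131.5 102.2] [-1.799e+02 -1.000e-01  1.207e+02] F [-0.1  1.5 -0.9] M [ 0.138 -0.136 -0.023] q6 -25.8 tau6 0.978 w 49.9
```

Call:
servo_tool(
  increments=[
    [[0,0,0,-0.1,0.0],[0,0,0,-0.2,0.0],[0,0,0,-0.2,0.0]],
  ],
)

```text
t: 6.1
tool_pos: [0.6286, 0.1315, 0.1022]
orientation: [-179.8, -0.1, 109.5]
ft_force: [-0.8, 1.0, -0.9]
gripper_width: 0.05
```

```bash
python3 s.py; python3 - <<'E'
from h import *
t,_=bot.snapshot("top");s,_=bot.snapshot("scene")
u,v=proj("scene",[[.628,.131,.147]])[0].astype(int)
f=lambda p,u,v,r:cv2.resize(p[v-r:v+r,u-r:u+r],(400,400),interpolation=cv2.INTER_CUBIC)
cv2.imwrite("pics/g4.png",np.hstack([f(t,207,178,22),f(s,u,v,22)])[:,:,::-1])
E
```

```text
6.1 [628.6 131.5 102.2] [-1.798e+02 -1.000e-01  1.095e+02] F [-0.8  1.  -0.9] M [ 0.172 -0.038 -0.07 ] q6 -14.6 tau6 0.974 w 50.0
```

View pics/g4.png

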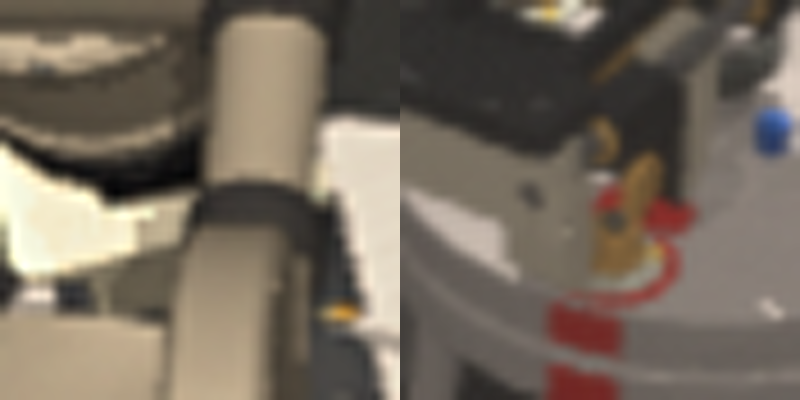

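Call:
servo_tool(
  increments=[
    [[0,0,0,-0.1,0.0],[0,0,0,-0.2,0.0],[0,0,0,-0.2,0.0]],
  ],
)

```text
t: 6.5
tool_pos: [0.6284, 0.1315, 0.1022]
orientation: [-179.8, -0.1, 98.3]
ft_force: [-0.8, 1.9, 0.1]
gripper_width: 0.0501
```

```bash
cat > dab.py <<'E'
from h import *
import sys
ST=np.array([[.6282,.1308],[.5561,.0044],[.4827,.1300]])
def dab(i,imgs):
    for nm,p in imgs:
        z=.1307; u,v=np.round(proj(nm,[[*ST[i],z]])[0]).astype(int)
        uv=np.array([(x,y) for y in range(v-12,v+13) for x in range(u-16,u+17)])
        q=onplane(nm,uv,z)[:,:2]-ST[i]; r=np.hypot(*q.T)
        hsv=cv2.cvtColor(p,cv2.COLOR_RGB2HSV)[uv[:,1],uv[:,0]].astype(float); rgb=p[uv[:,1],uv[:,0]].astype(float)
        k=(r>.008)&(r<.019)&(hsv[:,0]>=24)&(hsv[:,0]<=35)&(hsv[:,1]>80)&(rgb[:,1]>.82*rgb[:,0])
        if not k.any(): print(nm,"no dab"); continue
        w=(hsv[:,1]-70)*k; c=(q*w[:,None]).sum(0)/w.sum()
        print(nm,"dab n",k.sum(),"r %.1f ang %.1f"%(np.hypot(*c)*1e3,np.degrees(np.arctan2(c[1],c[0]))))
if __name__=="__main__":
    i=int(sys.argv[1])-1
    if len(sys.argv)>2: I=[(n,cv2.imread(f"pics/{n}0.png")[:,:,::-1].copy()) for n in("scene","top")]
    else: I=[(n,bot.snapshot(n)[0]) for n in("scene","top")]
    dab(i,I)
E
python3 s.py; for i in 1 2 3; do python3 dab.py $i old; done; python3 dab.py 1
```

```text
6.5 [628.4 131.5 102.2] [-1.798e+02 -1.000e-01  9.830e+01] F [-0.8  1.9  0.1] M [ 0.241  0.032 -0.051] q6 -3.4 tau6 0.974 w 50.1
scene no dab
top dab n 7 r 10.2 ang 150.6
scene no dab
top dab n 6 r 9.5 ang 46.6
scene no dab
top dab n 3 r 14.0 ang -68.2
scene no dab
top no dab
```

```bash
python3 - <<'E'
from dab import *
s=bot.snapshot("scene")[0]; h=cv2.cvtColor(s,cv2.COLOR_RGB2HSV)
for y in range(211,223): print(y,*["%d/%d/%d"%tuple(h[y,x]) for x in range(268,284)])
E
```

```text
211 16/45/153 13/56/168 5/99/144 3/155/133 2/160/129 7/154/121 16/135/123 17/137/119 17/133/115 14/139/110 7/146/98 4/113/72 9/67/61 18/49/89 16/41/117 13/33/123
212 17/87/129 15/104/127 11/125/112 12/113/102 10/88/90 15/112/112 17/138/144 16/134/118 14/142/117 5/164/126 2/171/130 2/166/120 3/118/93 10/61/101 16/37/118 15/33/122
213 17/97/113 17/128/112 15/122/107 17/72/81 16/45/73 17/84/88 17/127/122 17/135/123 13/142/126 3/164/132 2/167/134 1/166/132 3/133/121 8/62/116 13/34/120 14/32/121
214 17/102/103 17/129/111 17/132/114 16/118/110 18/96/90 17/117/107 17/131/130 15/118/125 7/113/126 3/124/125 2/122/125 3/123/122 4/88/119 11/40/121 15/34/121 13/33/123
215 17/102/100 17/133/111 17/134/116 17/135/127 17/134/129 17/136/129 17/133/127 17/106/125 13/72/134 7/128/136 3/104/130 8/58/124 9/39/123 14/31/122 13/32/126 12/32/134
216 17/98/99 17/131/109 17/133/115 17/136/126 17/135/128 17/136/126 18/134/120 18/121/124 19/114/150 17/142/162 4/144/149 3/91/140 11/38/135 13/30/134 12/32/135 12/34/136
217 17/100/99 17/129/109 17/136/116 17/138/124 17/138/124 17/135/125 17/133/125 18/116/128 20/
[... 193 characters left out ...]
/138 3/112/141 10/41/137 12/32/137 14/32/137 12/32/137
219 19/48/111 20/47/126 20/59/126 19/67/130 19/77/132 20/68/136 20/42/146 21/40/146 16/47/145 6/90/144 2/141/146 3/87/137 11/37/137 13/34/137 12/31/138 12/31/138
220 10/68/116 15/49/125 18/45/136 19/42/144 18/42/144 18/42/145 18/42/146 11/59/139 5/113/136 2/137/147 4/98/143 10/45/136 12/32/136 12/34/137 14/32/136 15/34/137
221 4/120/127 3/130/131 3/120/136 4/104/133 5/100/128 4/107/133 3/127/142 2/137/145 2/130/137 3/95/142 10/44/138 14/32/136 14/32/137 12/32/137 12/32/136 12/32/136
222 6/68/117 4/87/120 4/96/128 3/111/129 3/112/128 4/107/133 4/100/132 5/70/132 8/48/134 9/38/135 12/32/137 14/32/136 11/30/137 12/32/137 14/32/137 12/32/137
```

Call:
servo_tool(
  increments=[
    [[0,0,0,-0.1,0.0],[0,0,0,-0.2,0.0],[0,0,0,-0.2,0.0]],
  ],
)

```text
t: 6.95
tool_pos: [0.6283, 0.1315, 0.1022]
orientation: [-179.8, -0.1, 87.0]
ft_force: [-0.9, 1.6, 1.2]
gripper_width: 0.0492
```

```bash
python3 s.py; python3 - <<'E'
from dab import *
for a in(151,130,110): print(a,proj("scene",[[*(ST[0]+.0133*np.array([np.cos(np.radians(a)),np.sin(np.radians(a))])),.1307]]),proj("scene",[[*ST[0],.1307]]))
s=bot.snapshot("scene")[0]; h=cv2.cvtColor(s,cv2.COLOR_RGB2HSV)
for y in range(213,221): print(y,*["%d/%d/%d"%tuple(h[y,x]) for x in range(270,282)])
E
```

```text
6.95 [628.3 131.5 102.2] [-1.798e+02 -1.000e-01  8.700e+01] F [-0.9  1.6  1.2] M [0.184 0.128 0.027] q6 7.9 tau6 1.008 w 49.2
151 [[275.65486756 216.2108602 ]] [[270.83697286 216.60352184]]
130 [[275.65095778 217.29186467]] [[270.83697286 216.60352184]]
110 [[275.04858096 218.24493536]] [[270.83697286 216.60352184]]
213 15/121/110 16/72/81 14/52/74 17/83/89 17/129/121 17/135/127 15/137/119 10/146/124 3/164/132 2/168/129 2/144/113 8/66/89
214 17/135/134 17/104/98 17/95/89 18/115/106 17/136/129 17/132/124 15/122/127 8/126/123 3/125/124 3/123/122 4/89/118 13/40/116
215 17/135/127 17/135/130 17/134/131 17/132/129 17/132/124 16/105/122 14/73/133 7/127/133 3/104/128 7/55/121 11/40/121 14/32/121
216 16/132/124 17/137/128 17/135/128 17/136/126 17/136/122 18/124/123 19/116/138 16/140/146 5/138/135 4/92/128 9/39/123 13/33/122
217 17/132/122 17/136/124 17/137/125 17/136/126 17/131/128 18/112/127 20/87/140 17/105/141 5/128/134 3/116/138 10/43/125 12/31/123
218 17/120/123 17/125/124 17/129/127 17/124/130 17/103/131 18/68/135 21/42/146 14/61/146 3/135/136 3/114/141 10/41/136 12/32/134
219 20/58/128 18/64/131 18/75/132 19/68/136 20/43/147 20/38/146 15/46/145 6/89/144 2/138/146 4/87/137 11/37/137 12/32/136
220 19/42/144 19/42/145 19/42/144 18/41/144 17/43/147 12/57/139 4/110/137 2/138/148 4/99/142 10/45/136 14/32/137 12/32/137
```

Call:
servo_tool(
  increments=[
    [[0,0,0,-0.09,0.0],[0,0,0,-0.18,0.0],[0,0,0,-0.18,0.0]],
  ],
)

```text
t: 7.3
tool_pos: [0.6281, 0.1316, 0.1022]
orientation: [-179.8, -0.1, 77.0]
ft_force: [-1.9, 1.2, 0.7]
gripper_width: 0.0493
```

```bash
python3 s.py
```

```text
7.3 [628.1 131.6 102.2] [-1.798e+02 -1.000e-01  7.700e+01] F [-1.9  1.2  0.7] M [0.233 0.228 0.221] q6 17.8 tau6 1.107 w 49.3
```

Torque stepped from about 0.03 to 0.22 N·m between yaw 87 and 77, so nut 1 came snug there. I'll turn it 85° more.

Call:
servo_tool(
  increments=[
    [[0,0,0,-0.0873,0.0],[0,0,0,-0.1745,0.0],[0,0,0,-0.2618,0.0],[0,0,0,-0.3491,0.0],[0,0,0,-0.4363,0.0],[0,0,0,-0.5236,0.0],[0,0,0,-0.6109,0.0],[0,0,0,-0.6981,0.0],[0,0,0,-0.7854,0.0],[0,0,0,-0.8727,0.0],[0,0,0,-0.9599,0.0],[0,0,0,-1.0472,0.0],[0,0,0,-1.1345,0.0],[0,0,0,-1.2217,0.0],[0,0,0,-1.309,0.0],[0,0,0,-1.3963,0.0],[0,0,0,-1.4835,0.0],[0,0,0,-1.4835,0.0]],
  ],
)

```text
t: 9.1
tool_pos: [0.6277, 0.1327, 0.1022]
orientation: [-179.7, -0.1, -7.8]
ft_force: [-3.3, 4.7, 0.2]
gripper_width: 0.0493
```

Call:
servo_tool(
  increments=[
    [[0,0,0,0,0.4],[0,0,0,0,0.4],[0,0,0,0,0.4],[0,0,40,0,0.4],[0,0,75,0,0.4],[-72,-128,75,2.1,0.4],[-72,-128,75,2.1,0.4],[-72,-128,75,2.1,0.4],[-72,-128,75,2.1,0.4],[-72,-128,75,2.1,0.4],[-72,-128,75,2.1,0.4],[-72,-128,75,2.1,0.4],[-72,-128,75,2.1,0.4],[-72,-128,75,2.1,0.4],[-72,-128,75,2.1,0.4],[-72,-128,75,2.1,0.4],[-72,-128,75,2.1,0.4],[-72,-128,75,2.1,0.4],[-72,-128,75,2.1,0.4],[-72,-128,75,2.1,0.4]],
  ],
)

```text
t: 11.1
tool_pos: [0.5558, 0.0042, 0.1773]
orientation: [-179.7, -0.1, 112.7]
ft_force: [0.1, -0.3, -0.5]
gripper_width: 0.0642
```

```bash
python3 - <<'E'
from dab import *
t,_=bot.snapshot("top");s,_=bot.snapshot("scene")
cv2.imwrite("pics/t1.png",t[:,:,::-1]);cv2.imwrite("pics/s1.png",s[:,:,::-1])
s0=cv2.imread("pics/scene0.png")[:,:,::-1]
f=lambda p,u,v,r:cv2.resize(p[v-r:v+r,u-r:u+r],(380,380),interpolation=cv2.INTER_CUBIC)
u,v=proj("scene",[[.628,.131,.135]])[0].astype(int)
cv2.imwrite("pics/n1.png",np.hstack([f(t,207,178,14),f(s,u,v,17)])[:,:,::-1])
a=np.radians([151,61]);Q=np.c_[ST[0]+.0133*np.c_[np.cos(a),np.sin(a)],[.1307]*2]
print(proj("top",Q),(proj("scene",Q)-[u-17,v-17])*380/34+[380,0]); dab(0,[("top",t)])
E
```

```text
[[204.47604891 183.88682273]
 [203.25846732 176.55923625]] [[633.20146091 203.53314337]
 [588.78104608 241.11318513]]
top no dab
```

View pics/n1.png

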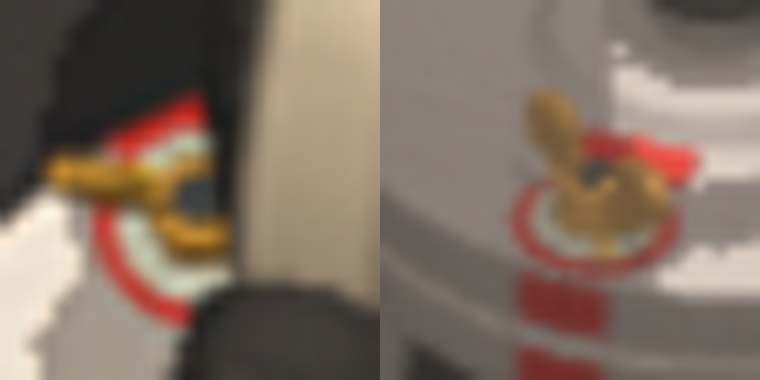

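Scene crop: the nut 1 dab is now at (605,243), on the outward side of the ring centre (596,~213). That puts it at about 61±5° against 151° at the start, which agrees with 90° past snug. On to nut 2.

Call:
servo_tool(
  increments=[
    [[0,0,0,2.466,0.4],[0,0,0,2.466,0.4],[0,0,0,2.466,0.4],[0,0,0,2.466,0.4],[0,0,0,2.466,0.4],[0,0,0,2.466,0.4],[0,0,0,2.466,0.4],[0,0,0,2.466,0.4],[0,0,0,2.466,0.4],[0,0,0,2.466,0.4],[0,0,0,2.466,0.4],[0,0,0,2.466,0.4],[0,0,0,2.466,0.4],[0,0,0,2.466,0.4],[0,0,0,2.466,0.4],[0,0,0,2.466,0.4],[0,0,0,2.466,0.4],[0,0,0,2.466,0.4]],
  ],
)

```text
t: 13.0
tool_pos: [0.5558, 0.0042, 0.1773]
orientation: [-179.7, -0.1, -106.5]
ft_force: [-0.0, 0.0, -0.0]
gripper_width: 0.0642
```

Call:
servo_tool(
  increments=[
    [[0,0,-30,0,0.4],[0,0,-55,0,0.4],[0,0,-70,0,0.4],[0,0,-75,0,0.4],[0,0,-75,0,0.4],[0,0,-75,0,0.0],[0,0,-75,0,0.0],[0,0,-75,0,0.0],[0,0,-75,0,0.0],[0,0,-75,0,0.0]],
  ],
  squeeze=25,
)

```text
t: 14.0
tool_pos: [0.5563, 0.0042, 0.1033]
orientation: [-179.6, -0.1, -106.5]
ft_force: [-1.0, 0.2, 6.5]
gripper_width: 0.05
```

Call:
servo_tool(
  increments=[
    [[0,0,0,-0.1,0.0],[0,0,0,-0.2,0.0],[0,0,0,-0.2,0.0]],
  ],
  squeeze=35,
)

```text
t: 14.3
tool_pos: [0.5559, 0.0043, 0.1034]
orientation: [-179.6, -0.1, -118.0]
ft_force: [-2.8, 0.7, 3.3]
gripper_width: 0.0498
```

```bash
python3 s.py
```

```text
14.3 [555.9   4.3 103.4] [-1.796e+02 -1.000e-01 -1.180e+02] F [-2.8  0.7  3.3] M [ 0.152  0.346 -0.03 ] q6 -159.2 tau6 1.004 w 49.8
```

Call:
servo_tool(
  increments=[
    [[0,0,0,-0.09,0.0],[0,0,0,-0.18,0.0],[0,0,0,-0.18,0.0]],
  ],
)

```text
t: 14.6
tool_pos: [0.5556, 0.0044, 0.1034]
orientation: [-179.7, -0.1, -128.2]
ft_force: [-2.2, 0.8, 1.9]
gripper_width: 0.05
```

```bash
python3 s.py
```

```text
14.6 [555.6   4.4 103.4] [-1.797e+02 -1.000e-01 -1.282e+02] F [-2.2  0.8  1.9] M [ 0.216  0.325 -0.042] q6 -148.9 tau6 0.891 w 50.0
```

Call:
servo_tool(
  increments=[
    [[0,0,0,-0.09,0.0],[0,0,0,-0.18,0.0],[0,0,0,-0.18,0.0]],
  ],
)

```text
t: 14.9
tool_pos: [0.5553, 0.0046, 0.1034]
orientation: [-179.7, -0.1, -138.4]
ft_force: [-2.2, 0.8, 2.2]
gripper_width: 0.0498
```

```bash
python3 s.py
```

```text
14.9 [555.3   4.6 103.4] [-1.797e+02 -1.000e-01 -1.384e+02] F [-2.2  0.8  2.2] M [ 0.312  0.351 -0.092] q6 -138.7 tau6 0.884 w 49.8
```

Call:
servo_tool(
  increments=[
    [[0,0,0,-0.1,0.0],[0,0,0,-0.2,0.0],[0,0,0,-0.2,0.0]],
  ],
)

```text
t: 15.2
tool_pos: [0.5551, 0.0049, 0.1034]
orientation: [-179.7, -0.1, -149.6]
ft_force: [-2.7, 2.4, 1.7]
gripper_width: 0.0496
```

```bash
python3 s.py
```

```text
15.2 [555.1   4.9 103.4] [-1.797e+02 -1.000e-01 -1.496e+02] F [-2.7  2.4  1.7] M [ 0.428  0.388 -0.03 ] q6 -127.5 tau6 0.985 w 49.6
```

Call:
servo_tool(
  increments=[
    [[0.7,-0.4,0,-0.1,0.0],[0.7,-0.4,0,-0.2,0.0],[0.7,-0.4,0,-0.2,0.0]],
  ],
)

```text
t: 15.5
tool_pos: [0.5548, 0.0052, 0.1033]
orientation: [-179.8, -0.2, -160.8]
ft_force: [-4.9, 3.0, 4.2]
gripper_width: 0.0498
```

```bash
python3 s.py
```

```text
15.5 [554.8   5.2 103.3] [-179.8   -0.2 -160.8] F [-4.9  3.   4.2] M [0.694 0.7   0.207] q6 -116.3 tau6 1.067 w 49.8
```

Nut 2 came snug between yaw -149.6 and -160.8. I'll turn it 84° more.

Call:
servo_tool(
  increments=[
    [[0,0,0,-0.0873,0.0],[0,0,0,-0.1745,0.0],[0,0,0,-0.2618,0.0],[0,0,0,-0.3491,0.0],[0,0,0,-0.4363,0.0],[0,0,0,-0.5236,0.0],[0,0,0,-0.6109,0.0],[0,0,0,-0.6981,0.0],[0,0,0,-0.7854,0.0],[0,0,0,-0.8727,0.0],[0,0,0,-0.9599,0.0],[0,0,0,-1.0472,0.0],[0,0,0,-1.1345,0.0],[0,0,0,-1.2217,0.0],[0,0,0,-1.309,0.0],[0,0,0,-1.3963,0.0],[0,0,0,-1.466,0.0],[0,0,0,-1.466,0.0]],
  ],
)

```text
t: 17.3
tool_pos: [0.5556, 0.0075, 0.1034]
orientation: [180.0, -0.3, 115.5]
ft_force: [1.0, 9.9, 0.3]
gripper_width: 0.0498
```

Call:
servo_tool(
  increments=[
    [[0,0,0,0,0.4],[0,0,0,0,0.4],[0,0,0,0,0.4],[0,0,40,0,0.4],[0,0,75,0,0.4],[-73,122,75,1.143,0.4],[-73,122,75,1.143,0.4],[-73,122,75,1.143,0.4],[-73,122,75,1.143,0.4],[-73,122,75,1.143,0.4],[-73,122,75,1.143,0.4],[-73,122,75,1.143,0.4],[-73,122,75,1.143,0.4],[-73,122,75,1.143,0.4],[-73,122,75,1.143,0.4],[-73,122,75,1.143,0.4]],
  ],
)

```text
t: 18.9
tool_pos: [0.4827, 0.1293, 0.1784]
orientation: [-180.0, -0.3, -179.1]
ft_force: [0.1, 0.0, 0.3]
gripper_width: 0.0641
```

```bash
python3 - <<'E'
from dab import *
t,_=bot.snapshot("top");s,_=bot.snapshot("scene")
cv2.imwrite("pics/t2.png",t[:,:,::-1]);cv2.imwrite("pics/s2.png",s[:,:,::-1])
f=lambda p,u,v,r:cv2.resize(p[v-r:v+r,u-r:u+r],(380,380),interpolation=cv2.INTER_CUBIC)
u,v=proj("scene",[[.5561,.0044,.135]])[0].astype(int);a,b=np.round(proj("top",[[.5561,.0044,.135]])[0]).astype(int)
cv2.imwrite("pics/n2.png",np.hstack([f(t,a,b,14),f(s,u,v,17)])[:,:,::-1])
for nm,x,y,r,o in(("top",a,b,14,0),("scene",u,v,17,380)):
  for ang in(65,-25):
    e=np.radians(ang);Q=[[.5561+.0133*np.cos(e),.0044+.0133*np.sin(e),.1307],[.5561,.0044,.1307]]
    print(nm,ang,((proj(nm,Q)-[x-r,y-r]+.5)*190/r+[o,0]).round().tolist())
dab(1,[("top",t)])
E
```

```text
top 65 [[135.0, 162.0], [200.0, 199.0]]
top -25 [[238.0, 135.0], [200.0, 199.0]]
scene 65 [[588.0, 239.0], [577.0, 212.0]]
scene -25 [[529.0, 217.0], [577.0, 212.0]]
top dab n 8 r 10.5 ang -19.9
```

View pics/n2.png

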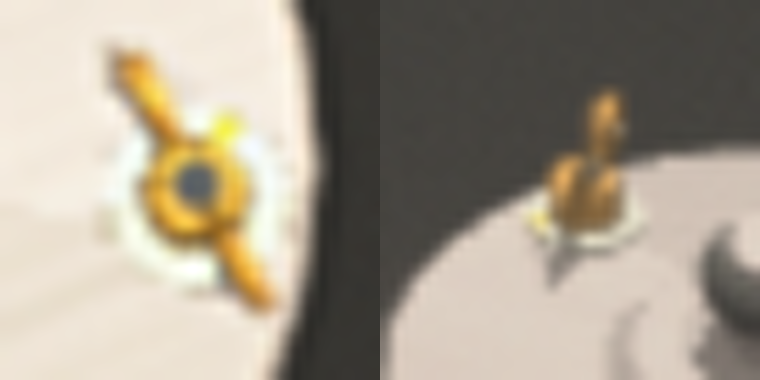

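```bash
cat > d2.py <<'E'
from dab import *
def d2(path,i):
    p=cv2.imread(path)[:,:,::-1].astype(float)
    u,v=np.round(proj("top",[[*ST[i],.1307]])[0]).astype(int)
    uv=np.array([(x,y) for y in range(v-9,v+10) for x in range(u-9,u+10)])
    q=onplane("top",uv,.1307)[:,:2]-ST[i]; r=np.hypot(*q.T); c=p[uv[:,1],uv[:,0]]
    w=np.clip(c[:,1]-c[:,2],0,None)*np.clip((c[:,1]/(c[:,0]+1)-.80)/.1,0,1)*((c[:,0]>140)&(r>.007)&(r<.02))
    k=np.argsort(-w)[:7]; 
    for j in k: print("   ",uv[j],c[j].astype(int),round(w[j]),"r %.1f a %.0f"%(r[j]*1e3,np.degrees(np.arctan2(q[j,1],q[j,0]))))
    w[w<.3*w.max()]=0; m=(q*w[:,None]).sum(0)/w.sum()
    print(path,i+1,"r %.1f ang %.1f"%(np.hypot(*m)*1e3,np.degrees(np.arctan2(m[1],m[0]))))
if __name__=="__main__":
    for a in sys.argv[1:]: f,i=a.split(":"); d2(f,int(i)-1)
E
python3 d2.py pics/top0.png:1 pics/top0.png:2 pics/top0.png:3 pics/t2.png:1 pics/t2.png:2
```

```text
[204 184] [245 241  65] 176 r 14.2 a 148
    [205 183] [234 230  86] 144 r 10.8 a 150
    [204 183] [238 238 107] 131 r 12.4 a 140
    [205 184] [248 253 145] 108 r 12.9 a 156
    [213 180] [240 222 150] 72 r 13.3 a -90
    [207 175] [237 225 156] 69 r 11.6 a 15
    [206 183] [193 180 125] 55 r 9.6 a 162
pics/top0.png 1 r 6.6 ang 142.9
    [252 211] [218 203  57] 146 r 11.5 a 68
    [251 210] [240 237  92] 145 r 14.8 a 64
    [252 210] [228 224  94] 130 r 12.8 a 58
    [251 211] [244 245 143] 102 r 13.7 a 72
    [259 211] [234 208 112] 82 r 8.5 a -46
    [257 210] [212 185  82] 71 r 8.0 a -8
    [257 209] [215 186  77] 67 r 10.4 a -5
pics/top0.png 2 r 8.4 ang 45.3
    [206 236] [240 234 102] 132 r 13.5 a -56
    [207 236] [236 229 146] 83 r 15.7 a -61
    [207 238] [247 212  76] 75 r 14.5 a -78
    [205 236] [211 189 111] 71 r 11.5 a -51
    [207 239] [232 199 106] 50 r 14.5 a -88
    [197 236] [219 201 158] 43 r 11.6 a 62
    [207 235] [234 228 191] 37 r 16.7 a -53
pics/top0.png 3 r 11.6 ang -60.3
    [203 176] [240 234  95] 139 r 14.7 a 58
    [204 176] [242 242 139] 103 r 12.8 a 51
    [207 175] [235 222 152] 70 r 11.6 a 15
    [205 176] [238 209 117] 69 r 11.2 a 42
    [206 175] [232 220 156] 64 r 12.2 a 26
    [208 175] [228 221 161] 60 r 11.4 a 2
    [210 176] [227 218 170] 48 r 10.5 a -27
pics/t2.png 1 r 11.3 ang 35.4
    [258 208] [245 242  79] 163 r 13.3 a -13
    [258 209] [244 237 113] 124 r 11.0 a -17
    [259 208] [241 239 140] 99 r 14.3 a -22
    [257 209] [223 199  88] 98 r 10.4 a -5
    [259 211] [233 209 113] 89 r 8.5 a -46
    [258 207] [238 235 157] 78 r 15.7 a -10
    [258 210] [239 209  99] 78 r 8.8 a -23
pics/t2.png 2 r 11.0 ang -17.0
```

Call:
servo_tool(
  increments=[
    [[0,0.5,-30,0,0.4],[0,0.5,-55,0,0.4],[0,0.5,-70,0,0.4],[0,0.5,-75,0,0.4],[0,0.5,-75,0,0.4],[0,0.5,-75,0,0.0],[0,0.5,-75,0,0.0],[0,0.5,-75,0,0.0],[0,0.5,-75,0,0.0],[0,0.5,-75,0,0.0]],
  ],
  squeeze=25,
)

```text
t: 20.0
tool_pos: [0.4834, 0.1315, 0.1045]
orientation: [179.8, -0.2, -179.1]
ft_force: [0.3, 6.4, 0.4]
gripper_width: 0.0504
```

Call:
servo_tool(
  increments=[
    [[0,0,0,-0.1,0.0],[0,0,0,-0.2,0.0],[0,0,0,-0.2,0.0]],
  ],
  squeeze=35,
)

```text
t: 20.3
tool_pos: [0.4834, 0.1316, 0.1046]
orientation: [179.8, -0.2, 169.4]
ft_force: [0.6, 0.4, -4.2]
gripper_width: 0.0498
```

```bash
python3 s.py
```

```text
20.3 [483.4 131.6 104.6] [179.8  -0.2 169.4] F [ 0.6  0.4 -4.2] M [ 0.032 -0.341 -0.025] q6 -73.2 tau6 0.989 w 49.8
```

Call:
servo_tool(
  increments=[
    [[0,0,0,-0.09,0.0],[0,0,0,-0.18,0.0],[0,0,0,-0.18,0.0]],
  ],
)

```text
t: 20.6
tool_pos: [0.4834, 0.1315, 0.1046]
orientation: [179.8, -0.2, 159.2]
ft_force: [1.1, -0.5, -5.2]
gripper_width: 0.0496
```

```bash
python3 s.py
```

```text
20.6 [483.4 131.5 104.6] [179.8  -0.2 159.2] F [ 1.1 -0.5 -5.2] M [-0.007 -0.269 -0.004] q6 -63.0 tau6 0.88 w 49.6
```

Call:
servo_tool(
  increments=[
    [[0,0,0,-0.09,0.0],[0,0,0,-0.18,0.0],[0,0,0,-0.18,0.0]],
  ],
)

```text
t: 20.9
tool_pos: [0.4834, 0.1314, 0.1046]
orientation: [179.8, -0.2, 149.0]
ft_force: [1.3, 0.6, -5.0]
gripper_width: 0.0493
```

```bash
python3 s.py
```

```text
20.9 [483.4 131.4 104.6] [179.8  -0.2 149. ] F [ 1.3  0.6 -5. ] M [-0.042 -0.226  0.02 ] q6 -52.9 tau6 0.875 w 49.3
```

Call:
servo_tool(
  increments=[
    [[0,0,0,-0.09,0.0],[0,0,0,-0.18,0.0],[0,0,0,-0.18,0.0]],
  ],
)

```text
t: 21.2
tool_pos: [0.4833, 0.1314, 0.1045]
orientation: [179.9, -0.2, 138.9]
ft_force: [1.0, -0.3, -6.1]
gripper_width: 0.0495
```

```bash
python3 s.py
```

```text
21.2 [483.3 131.4 104.5] [179.9  -0.2 138.9] F [ 1.  -0.3 -6.1] M [-0.074 -0.191  0.035] q6 -42.8 tau6 0.947 w 49.5
```

Call:
servo_tool(
  increments=[
    [[0,0,0,-0.09,0.0],[0,0,0,-0.18,0.0],[0,0,0,-0.18,0.0]],
  ],
)

```text
t: 21.5
tool_pos: [0.4832, 0.1313, 0.1046]
orientation: [179.9, -0.2, 128.9]
ft_force: [0.3, -0.2, -5.4]
gripper_width: 0.0497
```

```bash
python3 s.py
```

```text
21.5 [483.2 131.3 104.6] [179.9  -0.2 128.9] F [ 0.3 -0.2 -5.4] M [-0.162 -0.12   0.19 ] q6 -32.7 tau6 1.11 w 49.7
```

Nut 3 came snug between yaw 138.9 and 128.9. I'll turn it 85° more.

Call:
servo_tool(
  increments=[
    [[0,0,0,-0.0873,0.0],[0,0,0,-0.1745,0.0],[0,0,0,-0.2618,0.0],[0,0,0,-0.3491,0.0],[0,0,0,-0.4363,0.0],[0,0,0,-0.5236,0.0],[0,0,0,-0.6109,0.0],[0,0,0,-0.6981,0.0],[0,0,0,-0.7854,0.0],[0,0,0,-0.8727,0.0],[0,0,0,-0.9599,0.0],[0,0,0,-1.0472,0.0],[0,0,0,-1.1345,0.0],[0,0,0,-1.2217,0.0],[0,0,0,-1.309,0.0],[0,0,0,-1.3963,0.0],[0,0,0,-1.4835,0.0],[0,0,0,-1.4835,0.0]],
  ],
)

```text
t: 23.3
tool_pos: [0.4827, 0.1313, 0.1046]
orientation: [179.9, -0.1, 44.1]
ft_force: [-1.9, -0.4, -4.1]
gripper_width: 0.0502
```

Call:
servo_tool(
  increments=[
    [[0,0,0,0,0.4],[0,0,0,0,0.4],[0,0,0,0,0.4],[0,0,40,0,0.4],[0,0,80,0,0.4],[0,0,120,0,0.4],[0,0,150,0,0.4],[-150,-450,150,0,0.4],[-150,-450,150,0,0.4],[-150,-450,150,0,0.4],[-150,-450,150,0,0.4],[-150,-450,150,0,0.4],[-150,-450,150,0,0.4],[-150,-450,150,0,0.4],[-150,-450,150,0,0.4],[-150,-450,150,0,0.4],[-150,-450,150,0,0.4],[-150,-450,150,0,0.4],[-150,-450,150,0,0.4]],
  ],
)

```text
t: 25.2
tool_pos: [0.3326, -0.3187, 0.2545]
orientation: [179.9, -0.1, 44.1]
ft_force: [-0.5, 0.9, -0.2]
gripper_width: 0.0645
```

```bash
python3 - <<'E'
from dab import *
t,_=bot.snapshot("top");cv2.imwrite("pics/t3.png",t[:,:,::-1])
t0=cv2.imread("pics/top0.png")[:,:,::-1]
f=lambda p,u,v,r=11:cv2.resize(p[v-r:v+r,u-r:u+r],(264,264),interpolation=cv2.INTER_CUBIC)
cs=[np.round(proj("top",[[*s,.1307]])[0]).astype(int) for s in ST]
cv2.imwrite("pics/end.png",np.vstack([np.hstack([f(p,*c) for c in cs]) for p in(t0,t)])[:,:,::-1])
print([(proj("top",[[*s,.1307]])[0]-c+11.5)*12 for s,c in zip(ST,cs)])
E
python3 d2.py pics/t3.png:1 pics/t3.png:2 pics/t3.png:3
```

```text
[array([133.64848696, 132.2108809 ]), array([140.9659227 , 140.13168368]), array([137.67100946, 134.00139773])]
    [203 176] [239 233  94] 139 r 14.7 a 58
    [204 176] [241 241 138] 103 r 12.8 a 51
    [207 175] [234 221 152] 69 r 11.6 a 15
    [205 176] [238 209 117] 69 r 11.2 a 42
    [206 175] [231 220 154] 66 r 12.2 a 26
    [208 175] [228 220 162] 58 r 11.4 a 2
    [210 176] [226 218 170] 48 r 10.5 a -27
pics/t3.png 1 r 10.6 ang 39.1
    [258 208] [245 242  79] 163 r 13.3 a -13
    [258 209] [243 237 112] 125 r 11.0 a -17
    [259 208] [241 239 139] 100 r 14.3 a -22
    [257 209] [223 199  89] 97 r 10.4 a -5
    [260 218] [245 216 106] 86 r 14.8 a -137
    [258 210] [238 209  99] 82 r 8.8 a -23
    [259 211] [233 207 112] 80 r 8.5 a -46
pics/t3.png 2 r 9.4 ang -27.8
    [202 243] [234 229  90] 139 r 10.7 a -160
    [203 244] [243 240 127] 113 r 13.7 a -153
    [202 244] [245 245 142] 103 r 13.0 a -162
    [203 243] [246 247 148] 99 r 11.5 a -148
    [203 242] [225 215 143] 72 r 9.4 a -142
    [194 243] [250 210  78] 48 r 19.4 a 128
    [203 245] [240 233 185] 48 r 15.9 a -156
pics/t3.png 3 r 8.8 ang -165.7
```

View pics/end.png

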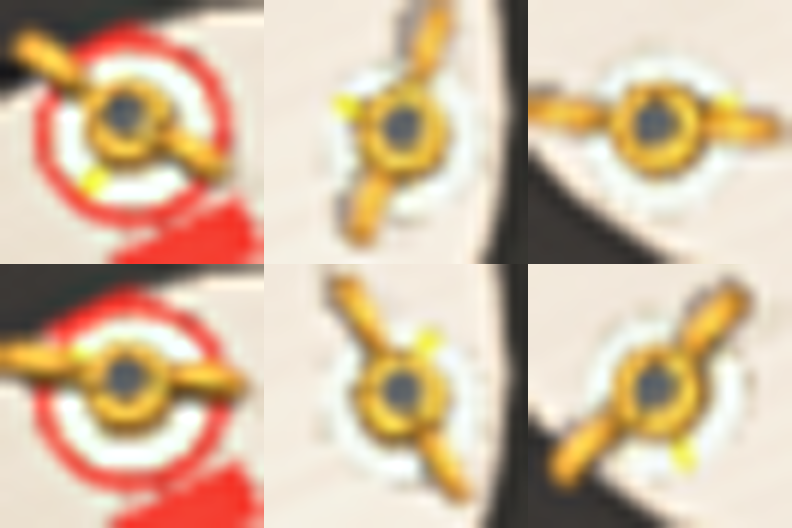

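```bash
python3 - <<'E'
from h import *
a=cv2.imread("pics/top0.png").astype(int);b=cv2.imread("pics/t3.png").astype(int)
for n,(u,v) in dict(reagent=(132,190),beaker=(291,148),wash=(408,263)).items():
    print(n,np.abs(a-b)[v-20:v+20,u-22:u+22].mean().round(2))
print(bot.get_state()["t"]); print(bot.close_job())
E
```

```text
reagent 0.7
beaker 0.65
wash 0.74
25.25
the job is handed in; nothing more can be done
None
```

I tightened the three wing nuts in order (1, 2, 3), turning each clockwise until the wrist torque jumped from near zero to about 0.2 N·m, then 84–85° more by the tool angle. Each snug point is only known to the 10–11° step in which the torque jumped. I handed the job in at about 25 s with the arm clear.

| Nut | Rotation past snug, from the yellow dab | Note |
|---|---|---|
| 1 | about 90–95° | dab partly under a wing |
| 2 | about 81–86° | a few degrees under by this check; I did not go back, so as not to break the order |
| 3 | about 95–100° | a few degrees over by this check; the starting dab was half hidden by a wing |

- **Agreement:** From torque and tool angle, each nut should be about 84–95° past snug. Nut 1 fits. The dab readings for nuts 2 and 3 fall only partly in that range, and they are good to about 5°.
- **Bystanders:** The two bottles and the beaker look unchanged in the before and after pictures.
- **Gripper height:** The fingertips were really about 38 mm above the reported tool position. My first grasp closed on nothing above nut 1, and I corrected the height from the depth images. I also had a settled grip width of about 50 mm instead of the 52 mm expected, but the wings followed the fingers throughout.
- **Procedure:** On several early nut 1 moves I sent the move and its state-reading script in the same batch. The readings came back after the move, but a shell command may have been waiting during it. Two later batches also put a script ahead of a move.

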